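# Unlatch the sample tote and hold its gate open

### The job

The rack in the grey tote is to be drawn out by a colleague, so open the tote's gate for them: swing the clear guard up and over by its yellow bar, gently, until it leans back on its stop, then squeeze the red catch fully home against its black post, and after it the blue catch in the same way. Then pull the gate by its black post past its detent until it stands wide open, about square to its shut position or further, and keep hold of it there: the gate is sprung, so finish while the gripper is still holding it wide. Leave the guard up, both catches released, and the rack, glue pot, timer and petri dish where they stand.

Things in the scene. Friction and masses are not known exactly. Their poses are not given: they have to be found in the camera images.
- tote: Grey open-topped carrier, 170 x 200 x 75 mm high, fixed to the bench, may be turned. Origin: centre of its underside. x axis points to its back wall; the gate is its front (-x) side; y runs along the gate from hinge (y = -90 mm) to free end; z up. Uprights at x = 50, y = +-97 mm rise to z = 149 mm. A header rail (x = -79 to -21, top z = 75 mm) just behind the gate carries both catches.
- guard (a joint): Angle of the clear guard: 0 lying level over the catches, grows as its front edge swings up and back, 2.1 leaning back on its stop. 100 g; friction is light: let go below about 1.1 it falls shut; from about 1.25 on it stays where it is left or sinks slowly back. Panel 125 mm deep, 176 mm wide, 3 mm thick.
- guard_hinge (a point): Middle of the guard's hinge line, 147 mm above the bench; the line runs along the tote's y axis.
- guard_bar (a point): Middle of the guard's yellow D-handle bar (round, 10 mm thick, 80 mm between its side struts, along the tote's y axis), 170 mm from the hinge line in the plane of the panel, with 45 mm of open gap between bar and panel edge. At guard 0 it is 147 mm above the bench, in front of the gate. Moves with the guard.
- red_catch: The red catch, on the header; origin under its lever pivot, 75 mm above the bench, axes as the tote's. A red lever at the front (-x) leans forward; a fixed black post stands behind it (+x). The lever's top moves back toward the post as the two are squeezed together. Red and blue may stand in either of two places 60 mm apart on the header (y = -50 or +10 mm of the tote).
- blue_catch: The blue catch, just like the red one but with a blue lever.
- red_lever (a joint): Angle of the red catch's lever: 0 latched (leaning to the front), 0.4 squeezed fully home, its stop. Its nose frees the gate from about 0.27 on. Stiff pivot (about 0.10 N m): it stays where it is left.
- red_squeeze (a point): Pinch point of the red catch (fixed), 117 mm above the bench, midway between the lever's front face and the post's rear face, here 47 mm apart along the tote's x when latched, about 35 mm when squeezed; faces 18 to 20 mm wide, tops 15 mm higher. Lever pivot: 32 mm lower, 12.5 mm forward. The nose arm in front of the pivot rises to 13 mm below this point: keep fingertips above that.
- blue_lever (a joint): Angle of the blue catch's lever, same kind as the red one.
- blue_squeeze (a point): The same point of the blue catch (same sizes).
- gate (a joint): Angle of the gate about its upright hinge: 0 shut, grows as it swings out to the front (counter-clockwise from above), 1.7 its limit. A spring pulls it shut (0.15 N m per rad). A detent gives a bump of up to 0.5 N m (3 N at the post) from 0.28 to 0.72; let go beyond it, the gate falls back onto the detent and stays ajar near 0.72. Each latched catch locks it near 0.
- gate_hinge (a point): Point on the gate's upright hinge axis at the height of gate_post.
- gate_post (a point): Grip point of the gate's pull post, 120 mm above the bench: upright black round post 14 mm thick that stands on the gate's top edge, from 86 to 133 mm above the bench, 160 mm from the hinge axis. Moves with the gate.
- blue_rack: Bystander: blue tube rack with tubes, 65 x 130 x 52 mm, standing in the tote; origin at the centre of its underside.
- glue_pot: Bystander: clear pot with white cap, 40 mm across, 76 mm high; origin at the centre of its underside.
- timer: Bystander: small white timer, 62 x 62 x 22 mm; origin at the centre of its underside.
- dish: Bystander: petri dish, 62 mm across, 14 mm high; origin at the centre of its underside.

How it is judged:
By the outcome, as a careful person would: the job done as asked, in the order asked, and still so for the second after the job is handed in, while the arm keeps its last pose, push and grip.
It also fails if it takes over 64 s, if anything falls off the work surface, if the arm or the gripper's body presses on something with over 40 N, if the wrist force passes 120 N, or if a joint passes its speed limit or range.

### The arm

A 6-joint arm with a two-finger parallel gripper is mounted at the origin on a cart in front of the work surface, level with it; the furniture and walls round the work are solid. World frame = base frame: x ahead of the robot, y to its left, z up, the work surface at z = 0. Lengths are in m, angles in degrees, forces in N, time in s.
With the tool pointing down it reaches from about 0.375 to 0.9 m from the base axis. Payload 3.1 kg.
Tool frame: the origin (TCP) lies between the finger pads; the fingertips stand 22 mm ahead of it and the grasp point (between the pads) lies 3 mm ahead of it (bot.tip_extent is the distance from the TCP to the fingertips, in m); y points along the fingers, z is the direction in which the jaws open and shut, and the axes are right-handed (so a half turn about y gives the same grasp; the last joint's range is limited). The gripper opens to 87 mm and grips with 3 to 60 N. Pads are 19 mm wide; open, the fingers measure 117 mm over their backs; the gripper's body (75 mm by 190 mm) begins 51 mm behind the grasp point.
Start: joints at [57.611, 30.224, 82.088, -0, 67.689, -10.227], TCP at [0.236, 0.579, 0.207] pointing down, gripper open.
Joint ranges: [-176.69, 176.69], [-43.24, 126.21], [12.49, 139.97], [-82, 262], [0, 151.66], [-163.58, 163.58]. Speed limits (degrees/s): [159.86, 159.86, 180, 180, 180, 180].

### API

Orientations are given as a 3x3 rotation matrix whose columns are the frame's x, y, z axes.
In Python, from rig import bot, eyes, models gives the robot as it stands. The module is installed in compiled form; this text tells all that it offers.
- The arm moves only by the tool arm_command, never from a script. Its arguments are lists of equal length, an entry for each row: "translation": the shift along the tool's x, y, z each as a share of 0.08 m, from -1 to 1, a list of three; "rotation": the turn, a rotation vector about the tool's x, y, z each as a share of 60 degrees, from -1 to 1, a list of three; "grip": the closure, from -1 (fully open) to 1 (shut), so that 0 is half open. In form: {"translation": [[x, y, z], ...], "rotation": [[rx, ry, rz], ...], "grip": [grip, ...]}. A call has 1 to 5 rows; each row is the pose to reach, as a shift and turn from the pose commanded when the call began, along the tool's axes at that moment; what a row does not reach only later rows make up. A row lasts 1/10 s, in which the tool goes at most 50 mm and 8.59 degrees, less where a joint would pass 70% of its speed; a pose out of reach is approached as far as the arm can. A call with a number of a shift or a turn outside -1 to 1 is refused whole. A call with a gripper value outside its range is refused whole. The fingers move at their own pace and stop on an object; the grip force is fixed at half the most. Time passes only in rows, so rows that repeat a pose let the fingers close. It gives the time, the measured TCP pose, the force and the opening at its end, in the units of the state.
- bot.read_state(): the state, without advancing time (a new reading comes with each control period).
- eyes.capture(name): name is "side" or "top" or "wrist"; returns a dict with "image" (420x560x3 uint8, blue, green, red), "mtx" (3x3 intrinsics, pixels), "rvec" (rotation vector, rad) and "tvec" (3), from world to camera coordinates, as OpenCV has them; the wrist camera has in their place "hand_eye" (4x4, takes a point from camera to tool coordinates, whose origin is the TCP and whose axes are the tool frame's). Camera axes: x right, y down, z forward; pixel columns grow to the right and rows downward; lengths in m; the calibration is good to about 2 mm. A picture is of the moment at which its call begins: read the wrist's pose just before it. There is no depth.
- bot.hand_in(): hands the job in, once; it reports no verdict.
Trained networks look in the newest picture that a camera, given by its name, has taken for a name from the list of things; names that differ only in an ending like _2 or _b are one class to them, and where a whole thing is asked for, a point or a joint stands for the part that bears it (a point fixed in the world has none). Each returns a list of dicts, best first, with "conf" (0 to 1); they miss things now and then, are a little off and sometimes report something else, mostly with a low value. They report only what shows in the picture. A call takes as long as a camera call.
- models.recognise(camera, thing): "extent" ([left, top, right, bottom] as shares, 0 to 1, of the picture: columns of its width, rows of its height, round what is visible of it).
- models.spot_point(camera, thing): "point" ([column, row] as shares, 0 to 1, of the picture: columns of its width, rows of its height: a listed point, or the origin of a listed thing).
The state is a dict: "time_s": time; "joint_positions": joint angles; "qvel": joint speeds; "tau": joint torques, N m; "position": TCP position; "tcp_rot": TCP orientation; "force": force on the tool from outside, world axes, zero at the start; "moment": the same for the moment, N m; "opening": opening from 0.0 (shut) to 1.0 (fully open).
Only numpy, scipy, OpenCV 4.12 (cv2) and the standard library are available. Lean on these libraries where they do the work, as an engineer would, in place of code of your own. Each camera call takes 0.05 s, during which the arm holds its last target. There are 200 camera calls.

## Working session

There is one attempt and no reset: what is moved stays moved. The work goes in short steps, Python scripts to look and compute and a tool call to move; the robot and the scene stay as the last step left them, time stands still between calls to the robot, and variables do not carry over. Pictures are saved under pics/ and viewed, about 8 in all and at most 12, crops included, and the job is handed in when it is done.

Besides the shell and the picture viewer there is one more tool, called after "Call:" in YAML: its name, and indented under it one key for each argument. arm_command: Moves the arm, as the interface text tells. Shift numbers are shares of 0.08 m and turn numbers shares of 60 degrees, none past 1 either way. Its arguments: {"type":"object","properties":{"translation":{"type":"array"},"rotation":{"type":"array"},"grip":{"type":"array"}},"required":["translation","rotation","grip"]}

```bash
mkdir -p pics
cat > h.py <<'E'
import numpy as np, cv2
from rig import bot, eyes, models
def caps():
    C={}
    for n in("side","top"):
        c=eyes.capture(n); R=cv2.Rodrigues(np.array(c["rvec"],float))[0]; C[n]=(np.array(c["mtx"]),R,np.array(c["tvec"]).ravel(),c["image"])
    return C
def ray(C,uv):
    K,R,t,_=C; d=R.T@np.linalg.inv(K)@[uv[0],uv[1],1.]; return -R.T@t,d/np.linalg.norm(d)
def atz(C,uv,z):
    o,d=ray(C,uv); return o+d*(z-o[2])/d[2]
def proj(C,p):
    K,R,t,_=C; q=K@(R@np.asarray(p)+t); return q[:2]/q[2]
def tri(rs):
    A=sum(np.eye(3)-np.outer(d,d) for o,d in rs); b=sum((np.eye(3)-np.outer(d,d))@o for o,d in rs); return np.linalg.solve(A,b)
E
python3 - <<'E'
from h import *
C=caps()
for n in C: cv2.imwrite(f"pics/{n}0.png",C[n][3])
Z=dict(tote=0,guard_hinge=.147,guard_bar=.147,red_squeeze=.117,blue_squeeze=.117,gate_post=.12,gate_hinge=.12,glue_pot=0,timer=0,dish=0,blue_rack=None)
for k,z in Z.items():
    for n in C:
        r=models.spot_point(n,k)[:2]
        for a in r:
            uv=np.array(a["point"])*[560,420]
            print(k,n,round(a["conf"],2),uv.round(0),atz(C[n],uv,z or 0).round(3))
s=bot.read_state();print(s["tcp_rot"],s["time_s"],s["force"])
E
```

```text
tote side 0.41 [289. 221.] [0.634 0.309 0.   ]
tote top 0.98 [299. 206.] [0.583 0.067 0.   ]
tote top 0.29 [383. 262.] [ 0.441 -0.164  0.   ]
guard_hinge side 0.56 [317. 206.] [0.609 0.041 0.147]
guard_hinge top 0.95 [318. 197.] [0.598 0.031 0.147]
guard_bar side 0.74 [268. 189.] [0.538 0.192 0.147]
guard_bar top 0.97 [254. 219.] [0.541 0.185 0.147]
guard_bar top 0.2 [318. 197.] [0.599 0.03  0.147]
red_squeeze side 0.64 [290. 207.] [0.574 0.129 0.117]
red_squeeze top 0.4 [277. 207.] [0.574 0.128 0.117]
blue_squeeze side 0.6 [267. 213.] [0.509 0.105 0.117]
blue_squeeze top 0.62 [285. 229.] [0.52  0.107 0.117]
gate_post top 0.75 [260. 187.] [0.62  0.173 0.12 ]
gate_hinge side 0.73 [246. 209.] [0.466 0.139 0.12 ]
gate_hinge top 0.98 [281. 249.] [0.47  0.115 0.12 ]
glue_pot side 0.56 [280. 204.] [0.65  0.448 0.   ]
glue_pot top 0.64 [160. 180.] [0.645 0.444 0.   ]
timer side 0.87 [267. 326.] [ 0.43  -0.156  0.   ]
timer top 0.97 [379. 260.] [ 0.446 -0.153  0.   ]
dish side 0.56 [293. 207.] [0.68 0.41 0.  ]
dish side 0.45 [251. 208.] [0.554 0.451 0.   ]
dish top 0.81 [155. 214.] [0.55  0.454 0.   ]
dish top 0.63 [254. 220.] [0.543 0.188 0.   ]
blue_rack side 0.95 [298. 257.] [0.58  0.087 0.   ]
[[ 9.26126109e-01  6.55558947e-06  3.77214037e-01]
 [-3.77214037e-01 -2.41091701e-05  9.26126109e-01]
 [ 1.51656199e-05 -1.00000000e+00 -1.98552715e-05]] 1.2 [-0.24128597 -0.48245062 -0.10330714]
```

Run:
```python
import cv2,numpy as np
t=cv2.imread("pics/top0.png")[120:300,120:420]; s=cv2.imread("pics/side0.png")[110:350,150:450]
cv2.imwrite("pics/a.png",np.vstack([cv2.resize(t,(500,300)),cv2.resize(s,(375,300))[:, :375] if 0 else cv2.copyMakeBorder(cv2.resize(s,(375,300)),0,0,0,125,0)]))
cv2.imwrite("pics/both.png",np.hstack([cv2.resize(cv2.imread("pics/top0.png"),(400,300)),cv2.resize(cv2.imread("pics/side0.png"),(400,300))]))
```

```text
(no output)
```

View pics/a.png

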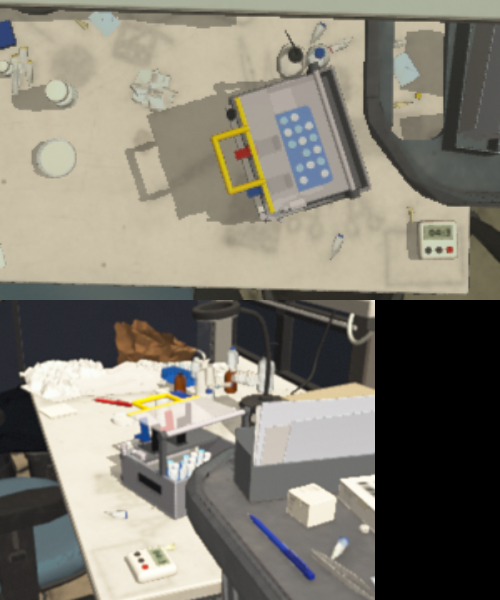

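View pics/both.png

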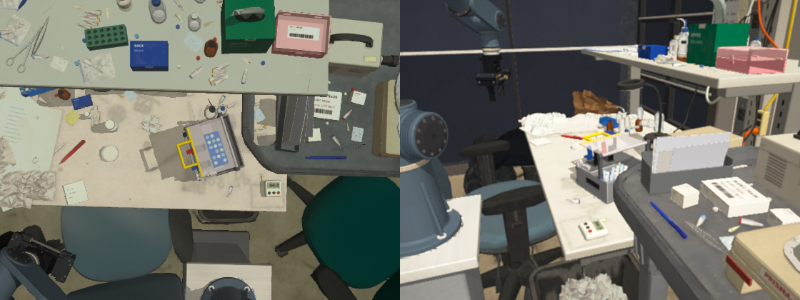

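Call:
arm_command:
  translation:
    - [1,-0.4,-0.6]
    - [1,-0.4,-0.6]
    - [1,-0.4,-0.6]
    - [1,-0.4,-0.6]
    - [1,-0.4,-0.6]
  rotation:
    - [0,-0.72,0]
    - [0,-0.72,0]
    - [0,-0.72,0]
    - [0,-0.72,0]
    - [0,-0.72,0]
  grip: [-1,-1,-1,-1,-1]

```text
time_s: 1.7
position: [0.2923, 0.5038, 0.2394]
tcp_rot: [[0.936, 0.0, -0.352], [0.352, 0.001, 0.936], [0.0, -1.0, 0.0]]
force: [0.8, 0.1, 0.8]
opening: 0.998
```

Run:
```python
import cv2,numpy as np
s=cv2.imread("pics/side0.png")[60:300,210:530]
cv2.imwrite("pics/sc.png",cv2.resize(s,(800,600),interpolation=cv2.INTER_CUBIC))
```

```text
(no output)
```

View pics/sc.png

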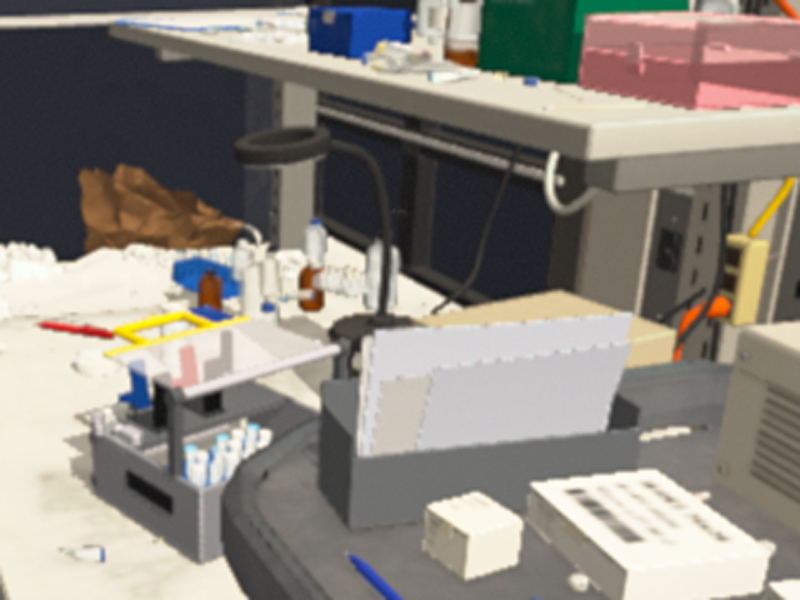

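Run:
```python
from h import *
C=caps()
for n in C: print(n,(-C[n][1].T@C[n][2]).round(3))
print("shelf",tri([ray(C["side"],(446,112)),ray(C["top"],(458,129))]).round(3))
for z in(.1,.2,.3,.4,.5): print(z,"filecorner side",atz(C["side"],(358,194),z).round(2),"lamp ring side",atz(C["side"],(324,118),z).round(2),"shelfedge top",atz(C["top"],(300,130),z).round(2),"file top(390,210)",atz(C["top"],(390,205),z).round(2),atz(C["top"],(390,135),z).round(2))
t=C["top"][3][100:280,230:470]; cv2.imwrite("pics/tc.png",cv2.resize(t,(800,600),interpolation=cv2.INTER_CUBIC))
```

```text
side [ 0.248 -0.809  0.497]
top [0.493 0.158 1.412]
shelf [ 0.72  -0.218  0.386]
0.1 filecorner side [0.8 0.2 0.1] lamp ring side [1.2  1.37 0.1 ] shelfedge top [0.77 0.08 0.1 ] file top(390,210) [ 0.59 -0.16  0.1 ] [ 0.77 -0.15  0.1 ]
0.2 filecorner side [ 0.66 -0.05  0.2 ] lamp ring side [0.96 0.82 0.2 ] shelfedge top [0.75 0.08 0.2 ] file top(390,210) [ 0.58 -0.13  0.2 ] [ 0.74 -0.13  0.2 ]
0.3 filecorner side [ 0.52 -0.31  0.3 ] lamp ring side [0.72 0.27 0.3 ] shelfedge top [0.73 0.09 0.3 ] file top(390,210) [ 0.57 -0.11  0.3 ] [ 0.72 -0.11  0.3 ]
0.4 filecorner side [ 0.38 -0.56  0.4 ] lamp ring side [ 0.48 -0.28  0.4 ] shelfedge top [0.71 0.09 0.4 ] file top(390,210) [ 0.57 -0.08  0.4 ] [ 0.7  -0.08  0.4 ]
0.5 filecorner side [ 0.24 -0.82  0.5 ] lamp ring side [ 0.24 -0.83  0.5 ] shelfedge top [0.69 0.1  0.5 ] file top(390,210) [ 0.56 -0.06  0.5 ] [ 0.68 -0.06  0.5 ]
```

View pics/tc.png

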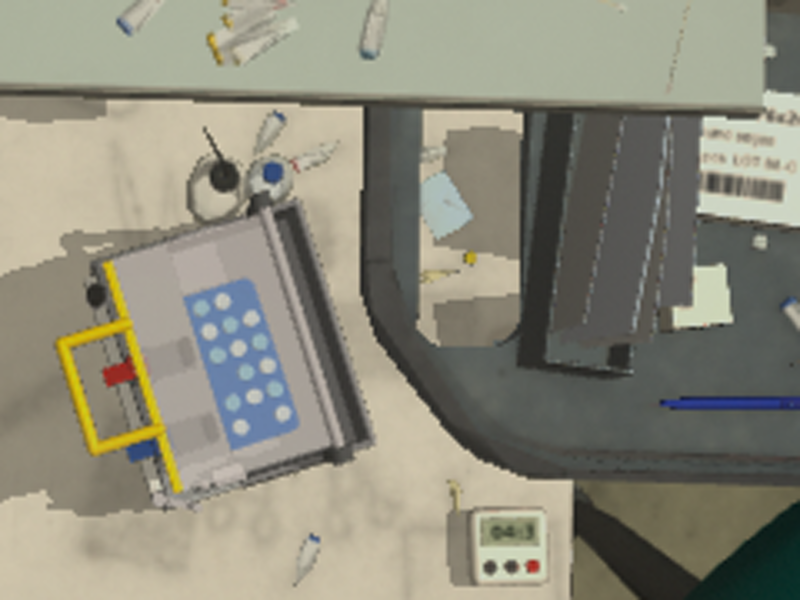

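Call:
arm_command:
  translation:
    - [0.29,0,-0.95]
    - [0.29,0,-0.95]
    - [0.29,0,-0.95]
  rotation:
    - [0,0,0]
    - [0,0,0]
    - [0,0,0]
  grip: [0,0,0]

```text
time_s: 2.1
position: [0.3417, 0.4388, 0.239]
tcp_rot: [[0.94, 0.001, -0.341], [0.341, -0.001, 0.94], [0.0, -1.0, -0.001]]
force: [-1.0, 0.0, 0.5]
opening: 0.807
```

Call:
arm_command:
  translation:
    - [0.29,0,-0.95]
    - [0.29,0,-0.95]
    - [0.29,0,-0.95]
  rotation:
    - [0,0,0]
    - [0,0,0]
    - [0,0,0]
  grip: [0,0,0]

```text
time_s: 2.4
position: [0.3898, 0.3762, 0.2391]
tcp_rot: [[0.94, 0.001, -0.342], [0.342, -0.0, 0.94], [0.001, -1.0, -0.001]]
force: [-0.3, 0.7, -0.7]
opening: 0.556
```

Call:
arm_command:
  translation:
    - [0.29,0,-0.95]
    - [0.29,0,-0.95]
    - [0.29,0,-0.95]
  rotation:
    - [0,0,0]
    - [0,0,0]
    - [0,0,0]
  grip: [0,0,0]

```text
time_s: 2.7
position: [0.438, 0.3136, 0.2391]
tcp_rot: [[0.939, 0.001, -0.343], [0.343, 0.0, 0.939], [0.001, -1.0, -0.0]]
force: [-0.6, -0.2, 0.1]
opening: 0.5
```

```bash
cat >> h.py <<'E'
def wcap():
    s=bot.read_state(); c=eyes.capture("wrist"); T=np.array(c["hand_eye"]); Rt=np.array(s["tcp_rot"]); p=np.array(s["position"])
    Rw=Rt@T[:3,:3]; o=p+Rt@T[:3,3]; R=Rw.T
    return (np.array(c["mtx"]),R,-R@o,c["image"])
E
python3 - <<'E'
from h import *
s=bot.read_state(); print(np.round(s["position"],4),np.round(s["joint_positions"],1),s["opening"])
W=wcap(); cv2.imwrite("pics/w1.png",W[3]); print((-W[1].T@W[2]).round(3))
for k,z in dict(guard_hinge=.147,guard_bar=.147,red_squeeze=.117,blue_squeeze=.117,gate_post=.12,gate_hinge=.12,tote=0).items():
    for a in models.spot_point("wrist",k)[:1]:
        uv=np.array(a["point"])*[560,420]; print(k,round(a["conf"],2),uv.round(0),atz(W,uv,z).round(4))
E
```

```text
[0.438  0.3136 0.2391] [ 23.7  21.3  92.3  -0.   66.3 -86.3] 0.49973378950801484
[0.366 0.286 0.416]
guard_hinge 0.2 [ 42. 266.] [0.5541 0.1451 0.147 ]
guard_bar 0.63 [ 94. 272.] [0.544  0.1866 0.147 ]
red_squeeze 0.76 [ 41. 267.] [0.5759 0.129  0.117 ]
blue_squeeze 0.73 [ 26. 200.] [0.5164 0.106  0.117 ]
gate_hinge 0.74 [ 57. 156.] [0.4686 0.1263 0.12  ]
tote 0.64 [ 57. 217.] [0.5839 0.0738 0.    ]
```

View pics/w1.png

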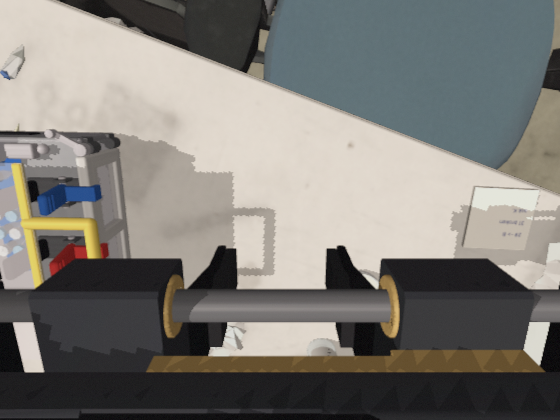

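Call:
arm_command:
  translation:
    - [0.33,0.1,-0.77]
    - [0.33,0.1,-0.77]
    - [0.33,0.1,-0.77]
  rotation:
    - [-0.25,0,0]
    - [-0.25,0,0]
    - [-0.25,0,0]
  grip: [0.25,0.25,0.25]

```text
time_s: 3.4
position: [0.4821, 0.2672, 0.23]
tcp_rot: [[0.937, 0.089, -0.338], [0.349, -0.243, 0.905], [-0.001, -0.966, -0.259]]
force: [-0.0, 0.0, -0.9]
opening: 0.389
```

```bash
cat >> h.py <<'E'
TH=np.radians(21.0); Y=np.array([np.cos(TH),np.sin(TH),0]); X=np.array([np.sin(TH),-np.cos(TH),0]); Zu=np.array([0,0,1.])
HG=np.array([.599,.031,.147])
def orient(tilt=0,yaw=0):  # tool x=Y, tool y down tilted toward +X
    a=np.radians(tilt); d=np.sin(a)*X-np.cos(a)*Zu; R=np.c_[Y,d,np.cross(Y,d)]
    return cv2.Rodrigues(np.array([0,0,np.radians(yaw)]))[0]@R
def go(gp,R,s=None):  # shares for grasp point target gp
    s=s or bot.read_state(); Rt=np.array(s["tcp_rot"]); p=np.array(s["position"])
    tcp=np.asarray(gp)-.003*R[:,1]
    print("t",(Rt.T@(tcp-p)/.08).round(3),"r",(np.degrees(cv2.Rodrigues(Rt.T@R)[0].ravel())/60).round(3),"pos",p.round(4),"F",np.round(s["force"],1),"open",round(s["opening"],3),"t",round(s["time_s"],2))
E
python3 - <<'E'
from h import *
R=orient(30); B=np.array([.541,.187,.147]); go(B-.06*R[:,1],R)
print("check hinge-bar",(HG-.17*X).round(4))
E
```

```text
t [ 0.336  0.551 -0.684] r [-0.25  -0.008 -0.005] pos [0.4821 0.2672 0.23  ] F [-0.   0.  -0.9] open 0.389 t 3.4
check hinge-bar [0.5381 0.1897 0.147 ]
```

Call:
arm_command:
  translation:
    - [0.33,0.55,-0.68]
    - [0.33,0.55,-0.68]
    - [0.33,0.55,-0.68]
    - [0.33,0.55,-0.68]
  rotation:
    - [-0.25,-0.01,0]
    - [-0.25,-0.01,0]
    - [-0.25,-0.01,0]
    - [-0.25,-0.01,0]
  grip: [0.25,0.25,0.25,0.25]

```text
time_s: 3.8
position: [0.5281, 0.2159, 0.2022]
tcp_rot: [[0.934, 0.172, -0.312], [0.356, -0.466, 0.81], [-0.006, -0.868, -0.497]]
force: [-0.1, -0.7, 0.1]
opening: 0.373
```

Run:
```python
from h import *
W=wcap(); cv2.imwrite("pics/w2.png",W[3])
for k,z in dict(guard_bar=.147,red_squeeze=.117,blue_squeeze=.117,gate_hinge=.12,gate_post=.12).items():
    for a in models.spot_point("wrist",k)[:1]:
        uv=np.array(a["point"])*[560,420]; print(k,round(a["conf"],2),uv.round(0),atz(W,uv,z).round(4))
R=orient(30); B=np.array([.540,.188,.147]); go(B,R)
```

```text
guard_bar 0.56 [283. 222.] [0.5416 0.1875 0.147 ]
red_squeeze 0.78 [232. 207.] [0.5717 0.1264 0.117 ]
blue_squeeze 0.92 [231. 137.] [0.5149 0.1067 0.117 ]
gate_hinge 0.9 [265.  90.] [0.4684 0.1268 0.12  ]
gate_post 0.9 [261. 280.] [0.6174 0.1767 0.12  ]
t [0.003 0.761 0.036] r [-0.001 -0.001 -0.003] pos [0.5294 0.2154 0.2038] F [ 0.2 -1.6  1.4] open 0.378 t 4.1
```

View pics/w2.png

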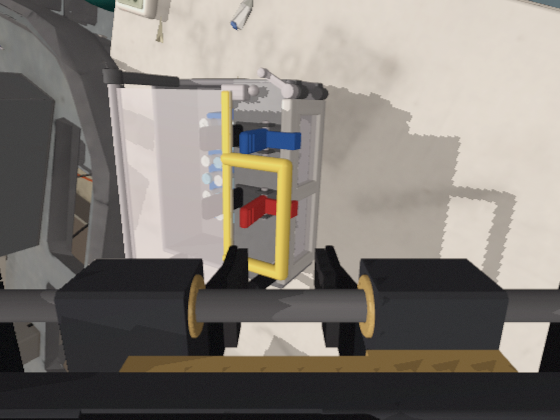

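Call:
arm_command:
  translation:
    - [0,0.4,0.03]
    - [0,0.76,0.03]
    - [0,0.76,0.03]
  rotation:
    - [0,0,0]
    - [0,0,0]
    - [0,0,0]
  grip: [0.25,0.25,0.25]

```text
time_s: 4.4
position: [0.5372, 0.1866, 0.1465]
tcp_rot: [[0.935, 0.169, -0.312], [0.354, -0.471, 0.808], [-0.01, -0.866, -0.5]]
force: [-0.8, 0.2, 0.1]
opening: 0.372
```

Call:
arm_command:
  translation:
    - [0,0,0]
    - [0,0,0]
    - [0,0,0]
    - [0,0,0]
  rotation:
    - [0,0,0]
    - [0,0,0]
    - [0,0,0]
    - [0,0,0]
  grip: [1,1,1,1]

```text
time_s: 4.8
position: [0.5397, 0.1895, 0.1499]
tcp_rot: [[0.934, 0.177, -0.31], [0.357, -0.467, 0.809], [-0.002, -0.866, -0.5]]
force: [-0.3, 0.0, -0.6]
opening: 0.098
```

Run:
```python
from h import *
s=bot.read_state(); Rt=np.array(s["tcp_rot"]); g=np.array(s["position"])+.003*Rt[:,1]; print("grasp",g.round(4))
go(g,Rt)
# arc from the actual grasp point about hinge: radius in X,z
r=np.array([(g-HG)@X,(g-HG)@Zu]); print(r)
for th in (.25,.5,.75,1.0,1.25,1.5,1.7,1.9,2.05,2.1):
    q=HG+X*(-.17*np.cos(th))+Zu*.17*np.sin(th)
    t=q-(HG-.17*X)
    print(th,"dX",(t@X).round(4),"dz",t[2].round(4),"tool shares (tilt30)",((Rt.T@t)/.08).round(2))
```

```text
grasp [0.5402 0.1881 0.1473]
t [0. 0. 0.] r [0. 0. 0.] pos [0.5397 0.1895 0.1499] F [-0.3  0.  -0.6] open 0.098 t 4.8
[-0.16768668  0.00028078]
0.25 dX 0.0053 dz 0.0421 tool shares (tilt30) [-0.   -0.42 -0.32]
0.5 dX 0.0208 dz 0.0815 tool shares (tilt30) [-0.   -0.75 -0.73]
0.75 dX 0.0456 dz 0.1159 tool shares (tilt30) [-0.   -0.97 -1.22]
1.0 dX 0.0781 dz 0.1431 tool shares (tilt30) [-0.   -1.06 -1.74]
1.25 dX 0.1164 dz 0.1613 tool shares (tilt30) [-0.   -1.02 -2.27]
1.5 dX 0.158 dz 0.1696 tool shares (tilt30) [-0.   -0.85 -2.77]
1.7 dX 0.1919 dz 0.1686 tool shares (tilt30) [-0.   -0.63 -3.13]
1.9 dX 0.225 dz 0.1609 tool shares (tilt30) [-0.   -0.34 -3.44]
2.05 dX 0.2484 dz 0.1509 tool shares (tilt30) [ 0.   -0.08 -3.63]
2.1 dX 0.2558 dz 0.1467 tool shares (tilt30) [ 0.    0.01 -3.69]
```

Call:
arm_command:
  translation:
    - [0,-0.09,-0.06]
    - [0,-0.18,-0.12]
    - [0,-0.26,-0.19]
    - [0,-0.34,-0.25]
    - [0,-0.42,-0.32]
  rotation:
    - [0,0,0]
    - [0,0,0]
    - [0,0,0]
    - [0,0,0]
    - [0,0,0]
  grip: [1,1,1,1,1]

```text
time_s: 5.3
position: [0.5414, 0.1837, 0.1917]
tcp_rot: [[0.934, 0.175, -0.31], [0.357, -0.468, 0.809], [-0.003, -0.866, -0.5]]
force: [-0.2, -0.4, 0.4]
opening: 0.004
```

Call:
arm_command:
  translation:
    - [0,-0.07,-0.08]
    - [0,-0.14,-0.16]
    - [0,-0.21,-0.24]
    - [0,-0.27,-0.32]
    - [0,-0.33,-0.41]
  rotation:
    - [0,0,0]
    - [0,0,0]
    - [0,0,0]
    - [0,0,0]
    - [0,0,0]
  grip: [1,1,1,1,1]

```text
time_s: 5.8
position: [0.5469, 0.1693, 0.2305]
tcp_rot: [[0.934, 0.175, -0.311], [0.356, -0.468, 0.808], [-0.004, -0.866, -0.5]]
force: [-1.0, 0.2, 1.1]
opening: 0.002
```

Run:
```python
from h import *
C=caps(); s=C["side"][3][150:250,230:350]; t=C["top"][3][150:260,210:340]
W=wcap()
cv2.imwrite("pics/x.png",np.hstack([cv2.resize(s,(400,333)),cv2.resize(W[3],(400,333))]))
for n in C:
  for a in models.spot_point(n,"guard_bar")[:1]:
    uv=np.array(a["point"])*[560,420]; print(n,a["conf"],uv,atz(C[n],uv,.147))
for a in models.spot_point("wrist","guard_bar")[:1]:
    uv=np.array(a["point"])*[560,420]; print(a["conf"],uv,atz(W,uv,.147))
```

```text
side 0.58 [268.912 190.386] [0.53608629 0.17906399 0.147     ]
0.63 [363.384 220.794] [0.54367023 0.18638048 0.147     ]
```

View pics/x.png

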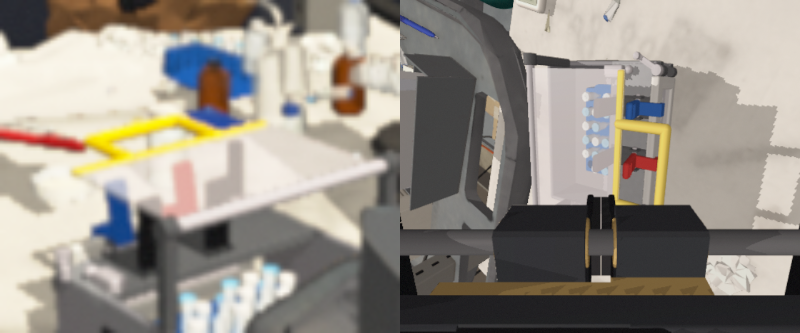

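Run:
```python
from h import *
W=wcap()
s=bot.read_state(); Rt=np.array(s["tcp_rot"]); p=np.array(s["position"])
for d in (.003,.022): print("tool pt",d,proj(W,p+Rt[:,1]*d).round(0))
B=np.array([.542,.187,.147]); R=orient(30)
for e in(-.045,0,.045): print("bar",proj(W,B+Y*e).round(0))
go(B-.05*R[:,1],R)
```

```text
tool pt 0.003 [283. 252.]
tool pt 0.022 [283. 239.]
bar [368. 157.]
bar [363. 222.]
bar [359. 280.]
t [0.027 0.118 0.709] r [-0.     0.001 -0.005] pos [0.5465 0.1696 0.2294] F [-0.6 -0.5 -0.6] open 0.006 t 6.15
```

Call:
arm_command:
  translation:
    - [0.03,0,0.35]
    - [0.03,0.1,0.71]
    - [0.03,0.1,0.71]
    - [0.03,0.1,0.71]
    - [0.03,0.1,0.71]
  rotation:
    - [0,0,0]
    - [0,0,0]
    - [0,0,0]
    - [0,0,0]
    - [0,0,0]
  grip: [0.25,0.25,0.25,0.25,0.25]

```text
time_s: 6.65
position: [0.5334, 0.2122, 0.1952]
tcp_rot: [[0.934, 0.176, -0.31], [0.357, -0.469, 0.808], [-0.003, -0.866, -0.5]]
force: [-0.6, 0.1, 0.3]
opening: 0.341
```

Call:
arm_command:
  translation:
    - [0,0.3,0]
    - [0,0.6,0]
    - [0,0.68,0]
    - [0,0.68,0]
    - [0,0.68,0]
  rotation:
    - [0,0,0]
    - [0,0,0]
    - [0,0,0]
    - [0,0,0]
    - [0,0,0]
  grip: [0.25,0.25,0.25,0.25,0.25]

```text
time_s: 7.15
position: [0.5432, 0.1872, 0.1485]
tcp_rot: [[0.934, 0.176, -0.309], [0.356, -0.468, 0.809], [-0.002, -0.866, -0.5]]
force: [-0.1, 0.4, -0.1]
opening: 0.378
```

Call:
arm_command:
  translation:
    - [0,0,0]
    - [0,0,0]
    - [0,0,0]
    - [0,0,0]
    - [0,0,0]
  rotation:
    - [0,0,0]
    - [0,0,0]
    - [0,0,0]
    - [0,0,0]
    - [0,0,0]
  grip: [1,1,1,1,1]

```text
time_s: 7.65
position: [0.5424, 0.1873, 0.1476]
tcp_rot: [[0.934, 0.175, -0.311], [0.357, -0.468, 0.808], [-0.004, -0.866, -0.5]]
force: [-0.6, -0.6, -0.3]
opening: 0.037
```

Call:
arm_command:
  translation:
    - [0,0,0]
  rotation:
    - [0,0,0]
  grip: [1]

```text
time_s: 7.75
position: [0.5424, 0.1872, 0.1475]
tcp_rot: [[0.934, 0.175, -0.311], [0.357, -0.468, 0.808], [-0.004, -0.866, -0.5]]
force: [-0.0, -0.2, 0.5]
opening: 0.012
```

Run:
```python
from h import *
C=caps(); s=C["side"][3][140:240,220:340]; 
W=wcap()
cv2.imwrite("pics/y.png",np.hstack([cv2.resize(s,(360,300)),cv2.resize(W[3][80:320,120:440],(400,300))]))
for n in C:
  for a in models.spot_point(n,"guard_bar")[:1]:
    uv=np.array(a["point"])*[560,420]; print(n,a["conf"],uv,atz(C[n],uv,.147))
p=np.array([.543,.186,.145])
for n in C: print(n,proj(C[n],p))
for a in models.spot_point("wrist","guard_bar")[:1]:
    uv=np.array(a["point"])*[560,420]; print(a["conf"],uv,atz(W,uv,.147))
```

```text
side 0.67 [268.408 189.084] [0.53779126 0.18919026 0.147     ]
top 0.76 [252.672 220.416] [0.53675902 0.18730009 0.147     ]
side [270.77986528 190.00303399]
top [253.30879945 217.88246171]
0.72 [282.128 254.604] [0.54322298 0.18660865 0.147     ]
```

View pics/y.png

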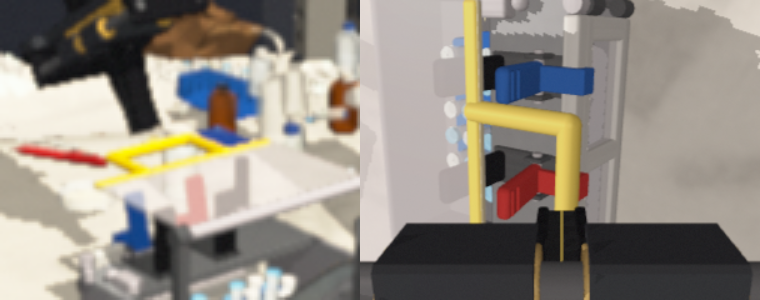

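Run:
```python
from h import *
C=caps(); s=bot.read_state(); Rt=np.array(s["tcp_rot"]); p=np.array(s["position"])
for d in(-.06,-.03,0,.003,.022): print(d,[proj(C[n],p+Rt[:,1]*d).round(1) for n in C])
print("tri bar",tri([ray(C["side"],(268.4,189.1)),ray(C["top"],(252.7,220))]).round(4), "px/m side",np.linalg.norm(proj(C["side"],p+[0,0,.05])-proj(C["side"],p))/.05)
def show(im,x0,x1,y0,y1):
    h=cv2.cvtColor(im,cv2.COLOR_BGR2HSV)
    print("cols",x0,x1)
    for y in range(y0,y1):
        print(y,"".join("Y" if (20<=h[y,x,0]<=32 and h[y,x,1]>170 and h[y,x,2]>90) else "#" if h[y,x,2]<60 else "r" if (h[y,x,0]<8 or h[y,x,0]>172) and h[y,x,1]>150 else "b" if 100<h[y,x,0]<125 and h[y,x,1]>150 else "." for x in range(x0,x1)))
show(C["side"][3],245,310,160,205)
show(C["top"][3],235,300,185,250)
```

```text
-0.06 [array([262.8, 166.4]), array([240. , 221.4])]
-0.03 [array([266.6, 177.7]), array([246.6, 219.7])]
0 [array([270.4, 189. ]), array([252.8, 218.1])]
0.003 [array([270.8, 190.1]), array([253.4, 217.9])]
0.022 [array([273.2, 197.3]), array([257.2, 217. ])]
tri bar [0.5375 0.1873 0.1476] px/m side 385.35723288222334
cols 245 310
160 #######################..........................................
161 #######################..........................................
162 #######################..........................................
163 #######################..........................................
164 ########...############..................bbbbbb..................
165 ###.........############............bbbbbbbbbbbbbb...............
166 ............############...........bbbbbbbbbbbbbbbbbb............
167 .............###########...........bbbbbbbbbbbbb.bbbbbbb.........
168 .............###########...........bbbbbbbbbbbb....bbbbbb........
169 ..............##########...........bbbbbbbbbbb...#..bbbbb........
170 ..............###########..........bbbbbbbbbb........bbbb.....
[... 6246 characters left out ...]

240 .............................................YYY.................
241 .............................................YYY.................
242 ..............................................YY.................
243 ..............................................YYY................
244 ..............................................YYY................
245 ...............................................YY................
246 ...............................................YY................
247 ...............................................Y.................
248 .................................................................
249 .................................................................
```

Run:
```python
from h import *
print(bot.tip_extent, [a for a in dir(bot) if a[0]!="_"])
C=caps(); 
W=wcap(); s=bot.read_state(); Rt=np.array(s["tcp_rot"]); p=np.array(s["position"]); print(W[0].round(0).tolist())
for d in(-.03,-.016,0,.022): print(d,proj(W,p+Rt@[-.0095,d,0]).round(0),proj(W,p+Rt@[0,d,0]).round(0))
```

```text
0.022 ['PlanningError', 'hand_in', 'read_state', 'tip_extent']
[[358.0, 0.0, 281.0], [0.0, 358.0, 209.0], [0.0, 0.0, 1.0]]
-0.03 [283. 261.] [283. 281.]
-0.016 [283. 249.] [283. 267.]
0 [283. 237.] [283. 254.]
0.022 [283. 224.] [283. 239.]
```

Run:
```python
from h import *
C=caps(); s=bot.read_state(); Rt=np.array(s["tcp_rot"]); p=np.array(s["position"])
for db in(-.048,-.0845):
  print(db,[proj(C["side"],p+Rt@[x,db,z]).round(0).tolist() for x in(-.037,.037) for z in(-.095,-.05,0,.05,.095)])
im=C["side"][3]; h=cv2.cvtColor(im,cv2.COLOR_BGR2HSV)[...,2]
for y in range(110,186,3): print(y,"".join("#" if h[y,x]<45 else "+" if h[y,x]<75 else "." for x in range(200,300)))
```

```text
-0.048 [[273.0, 161.0], [263.0, 167.0], [252.0, 174.0], [243.0, 179.0], [235.0, 184.0], [297.0, 156.0], [287.0, 162.0], [276.0, 168.0], [266.0, 174.0], [257.0, 179.0]]
-0.0845 [[268.0, 146.0], [258.0, 153.0], [248.0, 160.0], [238.0, 166.0], [230.0, 171.0], [292.0, 142.0], [282.0, 148.0], [271.0, 155.0], [261.0, 161.0], [253.0, 166.0]]
110 ++++++++++++++++++++++++++++++............................#+++++++++++++++++++++++++++++++++++++++++
113 +++++++++++++++++++++++++++++++++...........++########################++++++++++++++++++++++++++++++
116 +++++++++++++++++++++++++++++++++....+###############################+++++++++++++++++++++++++++++++
119 ++++++++++++++++++++++++++++++++###################################+++++++++++++++++++++++++++++++++
122 ++++++++++++++++++++++++++++++++#####################################+++++++++++++++++++++++++++++++
125 ++++++++++++++++++++++++++++++++##################++#################++++++++++++++++#++++++++++++++
128 ++++++++++++++++++++++++++++++++++#+++#########################+++++++++++++++++++++++++++++++++++++
131 ++++++++++++++++++++++++
[... 1266 characters left out ...]
...######+..................###########...............................
170 ...........................................................##########+..............................
173 ............................................................+#########..............................
176 ..............................................................#########.............................
179 ...............................................................#########............................
182 ................................................................######+.............................
185 ....................................................................................................
```

```bash
sed -i 's/tcp=np.asarray(gp)-.003\*R\[:,1\]/tcp=np.asarray(gp)+.0335*R[:,1]/' h.py
python3 - <<'E'
from h import *
go([.540,.187,.147],orient(30))
E
```

```text
t [-0.027  0.419  0.011] r [-0.     0.    -0.004] pos [0.5424 0.1871 0.1475] F [ 0.7 -0.3 -0.6] open 0.004 t 8.4
```

Call:
arm_command:
  translation:
    - [0,0,0]
    - [0,0,0]
    - [0,0,0]
    - [0,0,0]
  rotation:
    - [0,0,0]
    - [0,0,0]
    - [0,0,0]
    - [0,0,0]
  grip: [0.25,0.25,0.25,0.25]

```text
time_s: 8.8
position: [0.5424, 0.1871, 0.1475]
tcp_rot: [[0.934, 0.175, -0.311], [0.357, -0.468, 0.808], [-0.004, -0.866, -0.5]]
force: [0.1, -0.5, -0.1]
opening: 0.282
```

Call:
arm_command:
  translation:
    - [-0.03,0.0,0.01]
    - [-0.03,0.2,0.01]
    - [-0.03,0.4,0.01]
    - [-0.03,0.43,0.01]
    - [-0.03,0.43,0.01]
  rotation:
    - [0,0,0]
    - [0,0,0]
    - [0,0,0]
    - [0,0,0]
    - [0,0,0]
  grip: [0.25,0.25,0.25,0.25,0.25]

```text
time_s: 9.3
position: [0.5455, 0.1705, 0.117]
tcp_rot: [[0.934, 0.174, -0.311], [0.356, -0.469, 0.808], [-0.005, -0.866, -0.5]]
force: [-0.1, 1.4, 0.3]
opening: 0.374
```

Call:
arm_command:
  translation:
    - [0,0,0]
    - [0,0,0]
    - [0,0,0]
    - [0,0,0]
    - [0,0,0]
  rotation:
    - [0,0,0]
    - [0,0,0]
    - [0,0,0]
    - [0,0,0]
    - [0,0,0]
  grip: [1,1,1,1,1]

```text
time_s: 9.8
position: [0.5458, 0.1721, 0.1172]
tcp_rot: [[0.934, 0.176, -0.31], [0.356, -0.466, 0.81], [-0.002, -0.867, -0.498]]
force: [-1.1, 3.8, 0.3]
opening: 0.104
```

Call:
arm_command:
  translation:
    - [0,0,0]
    - [0,0,0]
  rotation:
    - [0,0,0]
    - [0,0,0]
  grip: [1,1]

```text
time_s: 10.0
position: [0.5458, 0.172, 0.1172]
tcp_rot: [[0.934, 0.176, -0.31], [0.356, -0.466, 0.81], [-0.003, -0.867, -0.498]]
force: [-2.0, 4.8, -0.4]
opening: 0.103
```

Call:
arm_command:
  translation:
    - [0,-0.09,-0.06]
    - [0,-0.18,-0.12]
    - [0,-0.26,-0.19]
    - [0,-0.34,-0.25]
    - [0,-0.42,-0.32]
  rotation:
    - [0,0,0]
    - [0,0,0]
    - [0,0,0]
    - [0,0,0]
    - [0,0,0]
  grip: [1,1,1,1,1]

```text
time_s: 10.5
position: [0.5471, 0.1677, 0.1588]
tcp_rot: [[0.934, 0.174, -0.311], [0.356, -0.465, 0.811], [-0.003, -0.868, -0.497]]
force: [-2.4, 5.7, -0.8]
opening: 0.099
```

Call:
arm_command:
  translation:
    - [0,-0.07,-0.08]
    - [0,-0.14,-0.16]
    - [0,-0.21,-0.24]
    - [0,-0.27,-0.32]
    - [0,-0.33,-0.41]
  rotation:
    - [0,0,0]
    - [0,0,0]
    - [0,0,0]
    - [0,0,0]
    - [0,0,0]
  grip: [1,1,1,1,1]

```text
time_s: 11.0
position: [0.552, 0.1537, 0.1984]
tcp_rot: [[0.935, 0.173, -0.311], [0.356, -0.465, 0.811], [-0.004, -0.868, -0.496]]
force: [-4.6, 7.4, 2.9]
opening: 0.102
```

Call:
arm_command:
  translation:
    - [0,-0.05,-0.09]
    - [0,-0.1,-0.18]
    - [0,-0.14,-0.27]
    - [0,-0.19,-0.37]
    - [0,-0.23,-0.47]
  rotation:
    - [0,0,0]
    - [0,0,0]
    - [0,0,0]
    - [0,0,0]
    - [0,0,0]
  grip: [1,1,1,1,1]

```text
time_s: 11.5
position: [0.5601, 0.1298, 0.2332]
tcp_rot: [[0.935, 0.171, -0.311], [0.355, -0.469, 0.809], [-0.007, -0.867, -0.499]]
force: [-4.8, 3.6, 1.5]
opening: 0.103
```

Call:
arm_command:
  translation:
    - [0,-0.02,-0.1]
    - [0,-0.04,-0.2]
    - [0,-0.06,-0.3]
    - [0,-0.08,-0.41]
    - [0,-0.1,-0.52]
  rotation:
    - [0,0,0]
    - [0,0,0]
    - [0,0,0]
    - [0,0,0]
    - [0,0,0]
  grip: [1,1,1,1,1]

```text
time_s: 12.0
position: [0.5708, 0.0987, 0.2603]
tcp_rot: [[0.935, 0.169, -0.312], [0.354, -0.471, 0.808], [-0.01, -0.866, -0.5]]
force: [-4.9, -2.3, -3.6]
opening: 0.101
```

Call:
arm_command:
  translation:
    - [0,0.0,-0.1]
    - [0,0.01,-0.21]
    - [0,0.02,-0.32]
    - [0,0.03,-0.43]
    - [0,0.04,-0.53]
  rotation:
    - [0,0,0]
    - [0,0,0]
    - [0,0,0]
    - [0,0,0]
    - [0,0,0]
  grip: [1,1,1,1,1]

```text
time_s: 12.5
position: [0.5835, 0.0622, 0.2785]
tcp_rot: [[0.936, 0.166, -0.312], [0.353, -0.471, 0.808], [-0.013, -0.866, -0.5]]
force: [-6.5, -0.8, -1.5]
opening: 0.102
```

```bash
cat >> h.py <<'E'
def guard():
    s=bot.read_state(); Rt=np.array(s["tcp_rot"]); g=np.array(s["position"])-.0335*Rt[:,1]-HG
    print("theta",np.arctan2(g[2],-g@X).round(3),"r",np.hypot(g[2],g@X).round(4),"y",(g@Y).round(4),"F XYZ",[round(float(np.dot(s["force"],a)),1) for a in(X,Y,Zu)],"j",np.round(s["joint_positions"],0),"open",round(s["opening"],3))
    return Rt,g
E
python3 - <<'E'
from h import *
Rt,g=guard()
for th in (1.5,1.7,1.9,2.05,2.1):
    q=X*(-.17*np.cos(th))+Zu*.17*np.sin(th); t=q-g; t-=Y*(t@Y); print(th,(Rt.T@t/.08).round(2))
E
```

```text
theta 1.26 r 0.1685 y -0.0028 F XYZ [-1.6, -6.3, -1.5] j [ 11.  24.  88. -33.  67. -87.] open 0.102
1.5 [ 0.    0.15 -0.48]
1.7 [ 0.    0.37 -0.85]
1.9 [ 0.01  0.66 -1.15]
2.05 [ 0.01  0.91 -1.35]
2.1 [ 0.01  1.01 -1.4 ]
```

Call:
arm_command:
  translation:
    - [-0.01,0.03,-0.1]
    - [-0.02,0.05,-0.19]
    - [-0.02,0.08,-0.29]
    - [-0.02,0.12,-0.39]
    - [-0.03,0.15,-0.48]
  rotation:
    - [0,0,0]
    - [0,0,0]
    - [0,0,0]
    - [0,0,0]
    - [0,0,0]
  grip: [1,1,1,1,1]

```text
time_s: 13.0
position: [0.5964, 0.0252, 0.2869]
tcp_rot: [[0.935, 0.168, -0.311], [0.354, -0.47, 0.809], [-0.01, -0.867, -0.499]]
force: [-3.9, -0.6, -3.5]
opening: 0.1
```

Call:
arm_command:
  translation:
    - [0,0.04,-0.07]
    - [0,0.08,-0.15]
    - [0,0.12,-0.22]
    - [0,0.17,-0.3]
    - [0,0.22,-0.37]
  rotation:
    - [0,0,0]
    - [0,0,0]
    - [0,0,0]
    - [0,0,0]
    - [0,0,0]
  grip: [1,1,1,1,1]

```text
time_s: 13.5
position: [0.6078, -0.0073, 0.2866]
tcp_rot: [[0.936, 0.166, -0.312], [0.353, -0.471, 0.808], [-0.013, -0.866, -0.499]]
force: [-7.2, -1.3, -0.2]
opening: 0.106
```

Call:
arm_command:
  translation:
    - [0,0.05,-0.06]
    - [0,0.11,-0.12]
    - [0,0.17,-0.18]
    - [0,0.23,-0.24]
    - [0,0.29,-0.3]
  rotation:
    - [0,0,0]
    - [0,0,0]
    - [0,0,0]
    - [0,0,0]
    - [0,0,0]
  grip: [1,1,1,1,1]

```text
time_s: 14.0
position: [0.6185, -0.0382, 0.2788]
tcp_rot: [[0.936, 0.164, -0.312], [0.352, -0.472, 0.808], [-0.014, -0.866, -0.5]]
force: [-9.4, -2.2, 0.5]
opening: 0.101
```

Run:
```python
from h import *
Rt,g=guard()
for th in (2.0,2.05,2.1,2.15):
    q=X*(-.17*np.cos(th))+Zu*.17*np.sin(th); t=q-g; t-=Y*(t@Y); print(th,(Rt.T@t/.08).round(2))
```

```text
theta 1.9 r 0.1699 y -0.0061 F XYZ [-1.3, -9.6, 0.5] j [  0.  25.  87. -32.  62. -97.] open 0.101
2.0 [ 0.    0.17 -0.13]
2.05 [ 0.    0.25 -0.19]
2.1 [ 0.01  0.35 -0.25]
2.15 [ 0.01  0.44 -0.3 ]
```

Call:
arm_command:
  translation:
    - [-0.02,0.05,-0.04]
    - [-0.04,0.11,-0.08]
    - [-0.05,0.17,-0.12]
    - [-0.05,0.21,-0.15]
    - [-0.05,0.25,-0.19]
  rotation:
    - [0,0,0]
    - [0,0,0]
    - [0,0,0]
    - [0,0,0]
    - [0,0,0]
  grip: [1,1,1,1,1]

```text
time_s: 14.5
position: [0.626, -0.0596, 0.2694]
tcp_rot: [[0.935, 0.171, -0.311], [0.355, -0.469, 0.809], [-0.007, -0.866, -0.499]]
force: [-6.0, 0.2, -1.3]
opening: 0.101
```

Call:
arm_command:
  translation:
    - [0,0.03,-0.02]
    - [0,0.06,-0.04]
    - [0,0.1,-0.06]
    - [0,0.1,-0.06]
  rotation:
    - [0,0,0]
    - [0,0,0]
    - [0,0,0]
    - [0,0,0]
  grip: [1,1,1,1]

```text
time_s: 14.9
position: [0.6288, -0.0676, 0.2647]
tcp_rot: [[0.935, 0.171, -0.311], [0.355, -0.47, 0.808], [-0.008, -0.866, -0.5]]
force: [-5.6, -1.3, 0.7]
opening: 0.101
```

Run:
```python
from h import *
guard()
```

```text
theta 2.101 r 0.17 y -0.0072 F XYZ [-0.8, -5.7, 0.7] j [ -3.  26.  88. -33.  58. -98.] open 0.101
```

Call:
arm_command:
  translation:
    - [0,0.04,-0.03]
    - [0,0.08,-0.06]
    - [0,0.08,-0.06]
  rotation:
    - [0,0,0]
    - [0,0,0]
    - [0,0,0]
  grip: [1,1,1]

```text
time_s: 15.2
position: [0.6299, -0.0705, 0.2626]
tcp_rot: [[0.935, 0.171, -0.311], [0.354, -0.465, 0.811], [-0.006, -0.869, -0.495]]
force: [-13.8, 11.9, 11.2]
opening: 0.101
```

Run:
```python
from h import *
guard()
```

```text
theta 2.123 r 0.17 y -0.0073 F XYZ [-16.1, -8.6, 11.2] j [ -3.  26.  88. -32.  58. -99.] open 0.101
```

Call:
arm_command:
  translation:
    - [0,-0.05,0.04]
    - [0,-0.05,0.04]
    - [0,-0.05,0.04]
    - [0,-0.05,0.04]
  rotation:
    - [0,0,0]
    - [0,0,0]
    - [0,0,0]
    - [0,0,0]
  grip: [0.25,0.25,0.25,0.25]

```text
time_s: 15.6
position: [0.6322, -0.0693, 0.2644]
tcp_rot: [[0.934, 0.177, -0.31], [0.357, -0.469, 0.808], [-0.003, -0.866, -0.501]]
force: [0.1, -1.0, 0.0]
opening: 0.344
```

Call:
arm_command:
  translation:
    - [0,-0.3,0]
    - [0,-0.6,0]
    - [0,-0.8,0]
  rotation:
    - [0,0,0]
    - [0,0,0]
    - [0,0,0]
  grip: [0.25,0.25,0.25]

```text
time_s: 15.9
position: [0.6209, -0.0388, 0.321]
tcp_rot: [[0.934, 0.177, -0.31], [0.357, -0.469, 0.808], [-0.002, -0.865, -0.501]]
force: [0.6, -0.2, 0.2]
opening: 0.374
```

Run:
```python
from h import *
C=caps(); W=wcap()
for n in("side","top","wrist"):
  c=W if n=="wrist" else C[n]
  print(n,"expect bar",[proj(c,HG-.17*np.cos(t)*X+.17*np.sin(t)*Zu).round(0).tolist() for t in(1.6,1.9,2.1)])
  for k in("guard_bar","red_squeeze","blue_squeeze","gate_post"):
    for a in models.spot_point(n,k)[:1]:
      uv=np.array(a["point"])*[560,420]; print(n,k,round(a["conf"],2),uv.round(0),atz(c,uv,.117).round(4))
guard()
```

```text
side expect bar [[318.0, 132.0], [336.0, 140.0], [347.0, 150.0]]
side guard_bar 0.68 [343. 150.] [0.9493 0.6175 0.117 ]
side red_squeeze 0.59 [290. 206.] [0.5751 0.1333 0.117 ]
side blue_squeeze 0.75 [268. 211.] [0.5146 0.1172 0.117 ]
top expect bar [[328.0, 189.0], [350.0, 182.0], [363.0, 178.0]]
top blue_squeeze 0.69 [284. 230.] [0.5152 0.1094 0.117 ]
top gate_post 0.38 [279. 230.] [0.5163 0.1233 0.117 ]
wrist expect bar [[418.0, 287.0], [325.0, 258.0], [288.0, 239.0]]
theta 1.842 r 0.2091 y -0.0054 F XYZ [0.4, 1.0, 0.3] j [   0.   22.   85.  -31.   65. -100.] open 0.372
```

Run:
```python
from h import *
go([.5743,.124,.29],orient(0))
```

```text
t [ 0.196 -0.373  2.217] r [ 0.5   -0.001 -0.004] pos [ 0.6199 -0.0389  0.3194] F [ 1.1 -0.1  0.3] open 0.372 t 16.65
```

Call:
arm_command:
  translation:
    - [0.1,-0.37,0.4]
    - [0.2,-0.37,0.8]
    - [0.2,-0.37,0.8]
  rotation:
    - [0,0,0]
    - [0,0,0]
    - [0,0,0]
  grip: [-1,-1,-1]

```text
time_s: 16.95
position: [0.6087, 0.0356, 0.3113]
tcp_rot: [[0.933, 0.174, -0.315], [0.36, -0.466, 0.808], [-0.006, -0.867, -0.498]]
force: [-0.1, -0.4, 0.1]
opening: 0.567
```

Call:
arm_command:
  translation:
    - [0,0,0.4]
    - [0,0,0.8]
    - [0,0,0.8]
  rotation:
    - [0,0,0]
    - [0,0,0]
    - [0,0,0]
  grip: [-1,-1,-1]

```text
time_s: 17.25
position: [0.5877, 0.086, 0.2786]
tcp_rot: [[0.933, 0.171, -0.316], [0.359, -0.468, 0.808], [-0.009, -0.867, -0.498]]
force: [0.0, -0.5, 0.2]
opening: 0.838
```

Call:
arm_command:
  translation:
    - [0,0,0.3]
    - [0,0,0.62]
    - [0,0,0.62]
    - [0,0,0.62]
    - [0,0,0.62]
  rotation:
    - [0.12,0,0]
    - [0.25,0,0]
    - [0.37,0,0]
    - [0.5,0,0]
    - [0.5,0,0]
  grip: [-1,-1,-1,-1,-1]

```text
time_s: 17.75
position: [0.5773, 0.1196, 0.2574]
tcp_rot: [[0.936, -0.0, -0.351], [0.351, -0.002, 0.936], [-0.001, -1.0, -0.002]]
force: [0.7, -0.7, 0.0]
opening: 0.999
```

Run:
```python
from h import *
W=wcap(); cv2.imwrite("pics/w3.png",W[3])
for k in("red_squeeze","blue_squeeze","gate_post","gate_hinge"):
    for a in models.spot_point("wrist",k)[:1]:
        uv=np.array(a["point"])*[560,420]; print(k,round(a["conf"],2),uv.round(0),atz(W,uv,.12 if "gate" in k else .117).round(4))
s=bot.read_state(); Rt=np.array(s["tcp_rot"]); p=np.array(s["position"]);
print("tip below",[proj(W,q).round(0).tolist() for q in ([.5743,.124,.117],[.5743,.124,.13])])
go([.5743,.124,.128],orient(0))
```

```text
red_squeeze 0.59 [306. 121.] [0.5111 0.1165 0.117 ]
blue_squeeze 0.7 [295. 122.] [0.5153 0.1077 0.117 ]
gate_post 0.95 [324. 255.] [0.6207 0.1772 0.12  ]
gate_hinge 0.92 [336.  77.] [0.4694 0.1264 0.12  ]
tip below [[289.0, 191.0], [289.0, 194.0]]
t [ 0.01   2.022 -0.009] r [ 0.001 -0.001 -0.004] pos [0.574  0.1248 0.2563] F [-0.3  0.2 -0.5] open 1.0 t 18.0
```

View pics/w3.png

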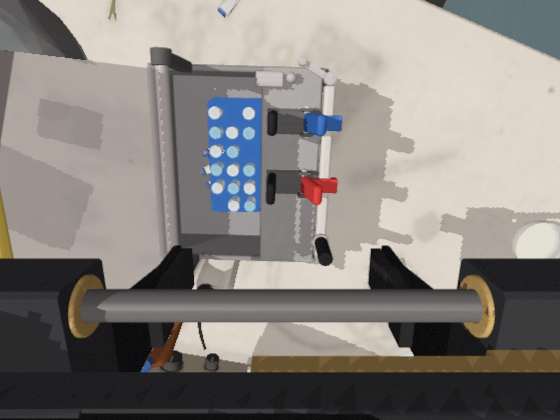

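Run:
```python
from h import *
W=wcap(); im=W[3]
B0=np.array([.5153,.1077,.117])
def xy(uv,z): q=atz(W,uv,z)-B0; return (q@X).round(4),(q@Y).round(4)
for nm,uv,z in(("blue post rear top",(266,122),.132),("blue lever",(315,123),.132),("red post rear top",(265,187),.132),("red lever ",(313,188),.132),("red nose",(330,186),.104)): print(nm,xy(uv,z))
h=cv2.cvtColor(im,cv2.COLOR_BGR2HSV)
for y in range(110,205,3): print(y,"".join("r" if (h[y,x,0]<8 or h[y,x,0]>172) and h[y,x,1]>150 else "b" if 100<h[y,x,0]<125 and h[y,x,1]>150 else "#" if h[y,x,2]<50 else "+" if h[y,x,2]<90 else "." for x in range(258,348)))
go([.5731,.1245,.128],orient(0))
```

```text
blue post rear top (np.float64(0.0188), np.float64(-0.0024))
blue lever (np.float64(-0.0214), np.float64(-0.0015))
red post rear top (np.float64(0.0204), np.float64(0.0521))
red lever  (np.float64(-0.021), np.float64(0.0531))
red nose (np.float64(-0.0395), np.float64(0.0575))
110 .....+....................................................................................
113 ....++######++........................++.........++++++++.................................
116 ...+#########+++++++..++++.................bbbbbbbbbbb....................................
119 ..+##++#######+++++++++++++++++++++.....bbbbbbbbbbbbbbbbbbbbbbbbbbbbbbbbbbbbb.............
122 ..+##########+++++++++++++++++++++++++++bbbbbbbbbbbbbbbbbbbbbbbbbbbbbbbbbbbbbb............
125 ..+##########+++++++++++++++++++++++++++bbbbbbbbbbbbbbbbbbbbbbbbbbbbbbbbbbbbb.............
128 ..+##########+++++++++++++++++++++++++++bbbbbbbbbbbbbbbbbbbbbbbbbbbbbbbbbbbbb.............
131 ..+##########+++++++++++++++++++++++++++bbbbbbbbbbbbbbbbbbbbbbbbbbbbbbbbbbbbb.............
134 ..+#########+++++++++++++++++++++++++++....bbbbbbbbbbbbbbbb
[... 1640 characters left out ...]
......
188 .+##########++++++++++++++++++++++++.rrrrrrrrrrrrrrrrrrrrrrrrrrrrrrrrrrrr.................
191 .+##########++++++++++++++++++++++++.rrrrrrrrrrrrrrrrrrrrrrrrrrrrrrrrrrr..................
194 .+#########+++++++++++++++++++++++++.rrrrrrrrrrrrrrrrrrrrrrrrrrrrrrrrrrr..................
197 .+########+......................++++++rrrrrrrrrrrrrrrrrr.................................
200 .+########.................................rrrrrrrrrrrrr..................................
203 .+#######+....................................rrrrrrrrrr..................................
t [-3.000e-03  2.022e+00 -2.000e-03] r [ 0.001 -0.    -0.004] pos [0.5739 0.1251 0.2563] F [0.5 0.5 1.3] open 0.993 t 18.05
```

Run:
```python
from h import *
go([.5706,.1225,.129],orient(0))
```

```text
t [-0.041  2.01  -0.014] r [ 0.001 -0.    -0.004] pos [0.5739 0.1251 0.2563] F [0.5 0.5 1.3] open 0.993 t 18.05
```

Call:
arm_command:
  translation:
    - [-0.05,0.4,0.01]
    - [-0.05,0.8,0.01]
    - [-0.05,0.95,0.01]
    - [-0.05,0.95,0.01]
  rotation:
    - [0,0,0]
    - [0,0,0]
    - [0,0,0]
    - [0,0,0]
  grip: [-1,-1,-1,-1]

```text
time_s: 18.45
position: [0.5686, 0.1242, 0.1786]
tcp_rot: [[0.934, -0.008, -0.358], [0.358, -0.002, 0.934], [-0.008, -1.0, 0.001]]
force: [-0.6, 0.6, -0.1]
opening: 1.006
```

Run:
```python
from h import *
go([.5706,.1225,.129],orient(0))
```

```text
t [ 0.025  1.038 -0.031] r [-0.001 -0.    -0.008] pos [0.5686 0.1242 0.1786] F [-0.6  0.6 -0.1] open 1.006 t 18.45
```

Call:
arm_command:
  translation:
    - [0.01,0.3,-0.02]
    - [0.01,0.6,-0.02]
    - [0.01,0.9,-0.02]
    - [0.01,1.0,-0.02]
    - [0.01,1.0,-0.02]
  rotation:
    - [0,0,0]
    - [0,0,0]
    - [0,0,0]
    - [0,0,0]
    - [0,0,0]
  grip: [-1,-1,-1,-1,-1]

```text
time_s: 18.95
position: [0.5714, 0.1224, 0.1004]
tcp_rot: [[0.934, -0.004, -0.357], [0.357, -0.002, 0.934], [-0.004, -1.0, 0.0]]
force: [-0.1, -1.1, 1.1]
opening: 1.0
```

Run:
```python
from h import *
go([.5706,.1225,.129],orient(0))
C=caps(); W=wcap()
def show(im,x0,x1,y0,y1,st=1):
    h=cv2.cvtColor(im,cv2.COLOR_BGR2HSV)
    for y in range(y0,y1,st):
        print(y,"".join("r" if (h[y,x,0]<8 or h[y,x,0]>172) and h[y,x,1]>150 else "b" if 100<h[y,x,0]<125 and h[y,x,1]>150 else "#" if h[y,x,2]<50 else "+" if h[y,x,2]<90 else "." for x in range(x0,x1)))
show(C["side"][3],250,330,175,225)
show(W[3],150,420,170,330,5)
```

```text
t [-0.009  0.061  0.005] r [-0.    -0.001 -0.004] pos [0.5714 0.1224 0.1004] F [-0.1 -1.1  1.1] open 1.0 t 18.95
175 .............+#+...+++++......+.....bbb.........+##+............................
176 ...................+###++++............+........+##+............................
177 .....................+####++++.................++#+.............................
178 ......................#######+++............++++##+.............................
179 ......................########+...........++++###+..............................
180 ......................########+......+...+###++##+..............................
181 ......................+#######.........+++######++..............................
182 ......................+#######...........+######+...............................
183 ......................+#######+..........+######+...............................
184 .......................#######+......bbbb.+####+................................
185 .......................########......bbb..+####+................................
186 .......................########...........++##+.
[... 11362 characters left out ...]
......................................................................................................................................................
320 ..............................................................................................................................................................................................................................................................................
325 ########################+++++++++++++++++++++++++++++++++++++++++++++++++++++++++++++++++......................................................................................................................................................###############################
```

Call:
arm_command:
  translation:
    - [-0.02,0.03,0]
    - [-0.03,0.06,0]
    - [-0.03,0.06,0]
  rotation:
    - [0,0,0]
    - [0,0,0]
    - [0,0,0]
  grip: [-1,-0.6,-0.4]

```text
time_s: 19.4
position: [0.5687, 0.1212, 0.0957]
tcp_rot: [[0.934, -0.004, -0.356], [0.356, -0.001, 0.934], [-0.004, -1.0, 0.0]]
force: [-0.7, -0.1, -0.1]
opening: 0.895
```

Call:
arm_command:
  translation:
    - [0,0,0]
    - [0,0,0]
    - [0,0,0]
    - [0,0,0]
    - [0,0,0]
  rotation:
    - [0,0,0]
    - [0,0,0]
    - [0,0,0]
    - [0,0,0]
    - [0,0,0]
  grip: [1,1,1,1,1]

```text
time_s: 19.9
position: [0.5684, 0.122, 0.0957]
tcp_rot: [[0.934, -0.005, -0.356], [0.356, -0.0, 0.934], [-0.005, -1.0, 0.001]]
force: [-1.8, 4.6, 3.6]
opening: 0.447
```

Call:
arm_command:
  translation:
    - [0,0,0]
    - [0,0,0]
    - [0,0,0]
    - [0,0,0]
  rotation:
    - [0,0,0]
    - [0,0,0]
    - [0,0,0]
    - [0,0,0]
  grip: [1,1,1,1]

```text
time_s: 20.3
position: [0.5693, 0.1197, 0.0956]
tcp_rot: [[0.934, -0.003, -0.356], [0.356, -0.003, 0.934], [-0.004, -1.0, -0.002]]
force: [-0.8, -5.3, 2.9]
opening: 0.377
```

Call:
arm_command:
  translation:
    - [0,0,0]
    - [0,0,0]
    - [0,0,0]
  rotation:
    - [0,0,0]
    - [0,0,0]
    - [0,0,0]
  grip: [1,1,1]

```text
time_s: 20.6
position: [0.5693, 0.1197, 0.0956]
tcp_rot: [[0.934, -0.004, -0.356], [0.356, -0.003, 0.934], [-0.005, -1.0, -0.002]]
force: [-0.2, -4.2, 1.9]
opening: 0.382
```

Call:
arm_command:
  translation:
    - [0,0,0]
    - [0,0,0]
    - [0,0,0]
    - [0,0,0]
    - [0,0,0]
  rotation:
    - [0,0,0]
    - [0,0,0]
    - [0,0,0]
    - [0,0,0]
    - [0,0,0]
  grip: [-0.8,-0.8,-0.8,-0.8,-0.8]

```text
time_s: 21.1
position: [0.569, 0.1216, 0.0955]
tcp_rot: [[0.934, -0.004, -0.357], [0.357, -0.001, 0.934], [-0.004, -1.0, 0.0]]
force: [0.7, 0.8, 0.4]
opening: 0.755
```

Call:
arm_command:
  translation:
    - [0,-0.3,0]
    - [0,-0.6,0]
    - [0,-0.7,0]
  rotation:
    - [0,0,0]
    - [0,0,0]
    - [0,0,0]
  grip: [-1,-1,-1]

```text
time_s: 21.4
position: [0.5708, 0.1216, 0.1537]
tcp_rot: [[0.934, 0.001, -0.357], [0.357, -0.001, 0.934], [0.0, -1.0, -0.001]]
force: [0.2, -1.1, 0.4]
opening: 0.974
```

Run:
```python
from h import *
R=np.array([.5706,.1225,0])-.06*Y
go([R[0],R[1],.129],orient(0))
W=wcap()
h=cv2.cvtColor(W[3],cv2.COLOR_BGR2HSV)
for y in range(100,262,4): print(y,"".join("r" if (h[y,x,0]<8 or h[y,x,0]>172) and h[y,x,1]>150 else "b" if 100<h[y,x,0]<125 and h[y,x,1]>150 else "#" if h[y,x,2]<50 else "+" if h[y,x,2]<90 else "." for x in range(240,370)))
```

```text
t [-0.748  0.727  0.01 ] r [ 0.001 -0.002  0.   ] pos [0.5708 0.1216 0.1537] F [ 0.2 -1.1  0.4] open 0.974 t 21.4
100 ..................................................................................................................................
104 bbbbbbbb..........................................................................................................................
108 bbbbbbbb..........................................................................................................................
112 bbbbbbbb..........................................................................................................................
116 bbbbbbbb..........................................................................................................................
120 ..bbbbbb........++++++++++++++++.................................................++++++...........................................
124 ..bbbbb.........+#############+++++.......+..................................+++++++++++++++......................................
128 bbbbbbb.......################+++++++
[... 3848 characters left out ...]
rr.......................
244 ...bbbb.....#############+........................rrrrrrrrrrrrrrrr................................................................
248 .bbbbb......#############.........................rrrrrrrrrrrrrrr.................................................................
252 ............############+.........................rrrrrrrrrrrrrr................................................................+#
256 .............+#########............................rrrrrrrrrr...................................................................##
260 ................................................................................................................................##
```

Call:
arm_command:
  translation:
    - [-0.4,0,0]
    - [-0.76,0,0]
    - [-0.76,0.3,0.01]
    - [-0.76,0.6,0.01]
    - [-0.76,0.73,0.01]
  rotation:
    - [0,0,0]
    - [0,0,0]
    - [0,0,0]
    - [0,0,0]
    - [0,0,0]
  grip: [-1,-1,-1,-1,-1]

```text
time_s: 21.95
position: [0.5098, 0.1003, 0.0911]
tcp_rot: [[0.934, -0.008, -0.356], [0.356, -0.001, 0.934], [-0.008, -1.0, 0.002]]
force: [0.0, 0.5, -0.2]
opening: 1.0
```

Call:
arm_command:
  translation:
    - [0,0,0]
    - [0,0,0]
    - [0,0,0]
    - [0,0,0]
    - [0,0,0]
  rotation:
    - [0,0,0]
    - [0,0,0]
    - [0,0,0]
    - [0,0,0]
    - [0,0,0]
  grip: [-0.8,-0.5,1,1,1]

```text
time_s: 22.45
position: [0.5119, 0.101, 0.0941]
tcp_rot: [[0.934, -0.003, -0.356], [0.356, -0.0, 0.934], [-0.003, -1.0, 0.001]]
force: [-0.5, 2.3, 1.3]
opening: 0.634
```

Call:
arm_command:
  translation:
    - [0,0,0]
    - [0,0,0]
    - [0,0,0]
    - [0,0,0]
    - [0,0,0]
  rotation:
    - [0,0,0]
    - [0,0,0]
    - [0,0,0]
    - [0,0,0]
    - [0,0,0]
  grip: [1,1,1,1,1]

```text
time_s: 22.95
position: [0.5118, 0.1001, 0.0938]
tcp_rot: [[0.934, -0.004, -0.356], [0.356, -0.001, 0.934], [-0.004, -1.0, 0.0]]
force: [-1.4, -0.6, 5.9]
opening: 0.39
```

Call:
arm_command:
  translation:
    - [0,0,0]
    - [0,0,0]
    - [0,0,0]
    - [0,0,0]
  rotation:
    - [0,0,0]
    - [0,0,0]
    - [0,0,0]
    - [0,0,0]
  grip: [1,1,1,1]

```text
time_s: 23.35
position: [0.5118, 0.1001, 0.0938]
tcp_rot: [[0.934, -0.004, -0.356], [0.356, -0.001, 0.934], [-0.004, -1.0, 0.0]]
force: [-1.3, 0.0, 6.1]
opening: 0.383
```

Blocked at the same opening as red. Release, rise, and aim for the gate post.

Call:
arm_command:
  translation:
    - [0,0,0]
    - [0,0,0]
    - [0,0,0]
    - [0,0,0]
    - [0,0,0]
  rotation:
    - [0,0,0]
    - [0,0,0]
    - [0,0,0]
    - [0,0,0]
    - [0,0,0]
  grip: [-0.8,-0.8,-0.8,-0.8,-0.8]

```text
time_s: 23.85
position: [0.512, 0.1002, 0.0932]
tcp_rot: [[0.934, -0.004, -0.357], [0.357, -0.002, 0.934], [-0.004, -1.0, -0.0]]
force: [-1.1, 0.4, -0.1]
opening: 0.749
```

Call:
arm_command:
  translation:
    - [0,-0.4,0]
    - [0,-0.8,0]
    - [0,-0.9,0]
  rotation:
    - [0,0,0]
    - [0,0,0]
    - [0,0,0]
  grip: [-0.4,-0.2,0]

```text
time_s: 24.15
position: [0.5144, 0.1004, 0.1682]
tcp_rot: [[0.934, 0.003, -0.357], [0.357, -0.002, 0.934], [0.002, -1.0, -0.002]]
force: [1.1, -0.2, 0.1]
opening: 0.652
```

Run:
```python
from h import *
C=caps(); W=wcap(); cv2.imwrite("pics/w4.png",W[3])
for n in("wrist","top","side"):
  c=W if n=="wrist" else C[n]
  for k in("gate_post","gate_hinge"):
    for a in models.spot_point(n,k)[:1]:
      uv=np.array(a["point"])*[560,420]; print(n,k,round(a["conf"],2),uv.round(0),atz(c,uv,.12).round(4))
h=cv2.cvtColor(W[3],cv2.COLOR_BGR2HSV)
for y in range(150,256,4): print(y,"".join("r" if (h[y,x,0]<8 or h[y,x,0]>172) and h[y,x,1]>150 else "b" if 100<h[y,x,0]<125 and h[y,x,1]>150 else "#" if h[y,x,2]<50 else "+" if h[y,x,2]<90 else "." for x in range(240,350)))
go([.620,.176,.17],orient(0))
```

```text
wrist gate_hinge 0.77 [346. 176.] [0.4679 0.1258 0.12  ]
top gate_post 0.57 [259. 186.] [0.6226 0.174  0.12  ]
side gate_hinge 0.68 [250. 211.] [0.4717 0.1241 0.12  ]
150 ................................................................................+++++++++++++.................
154 ............................................................................................+++...............
158 ..............................................................................................................
162 ..............................................................................................................
166 ..............................................................................................................
170 ..............................................................................................................
174 bbb...........................................................................................................
178 bbbbbbbbbb....................................................................................................
182 bbbbbbbbb
[... 1582 characters left out ...]
bbbbbbbbbb....
238 bbbbbbbbbb......############........................bbbbbbbbbbbbbb............................................
242 bbbbbbbbbb.....+############.......................bbbbbbbbbbbbbbb............................................
246 ....bbbbbb.....+###########+.......................bbbbbbbbbbbbb.......................................+#####+
250 ....bbbbbb......+#########..........................bbbbbbbbb................................#################
254 .....bbbbb...................................................................................#################
t [1.607 0.338 0.398] r [-0.001 -0.002 -0.006] pos [0.5114 0.1005 0.1643] F [-0.3 -0.5 -0.1] open 0.498 t 24.6
```

Call:
arm_command:
  translation:
    - [0.4,0,0.1]
    - [0.8,0,0.2]
    - [0.8,0,0.2]
  rotation:
    - [0,0,0]
    - [0,0,0]
    - [0,0,0]
  grip: [0,0,0]

```text
time_s: 24.9
position: [0.5701, 0.1399, 0.1649]
tcp_rot: [[0.934, 0.001, -0.358], [0.358, -0.001, 0.934], [0.001, -1.0, -0.001]]
force: [0.1, -0.4, 0.7]
opening: 0.497
```

Call:
arm_command:
  translation:
    - [0.4,0.1,0.1]
    - [0.8,0.2,0.2]
    - [0.8,0.3,0.2]
    - [0.8,0.3,0.2]
    - [0.8,0.3,0.2]
  rotation:
    - [0,0.12,0]
    - [0,0.24,0]
    - [0,0.36,0]
    - [0,0.5,0]
    - [0,0.5,0]
  grip: [0,0,0,0,0]

```text
time_s: 25.4
position: [0.619, 0.1757, 0.1395]
tcp_rot: [[0.987, -0.007, 0.158], [-0.158, -0.002, 0.987], [-0.006, -1.0, -0.003]]
force: [-0.5, -0.0, 0.4]
opening: 0.497
```

Run:
```python
from h import *
W=wcap(); cv2.imwrite("pics/w5.png",W[3])
for k in("gate_post","gate_hinge"):
    for a in models.spot_point("wrist",k)[:1]:
      uv=np.array(a["point"])*[560,420]; print(k,round(a["conf"],2),uv.round(0),atz(W,uv,.12).round(4))
go([.620,.176,.118],orient(0,-30))
```

```text
gate_post 0.56 [285. 242.] [0.621  0.1766 0.12  ]
t [0.004 0.703 0.006] r [ 0.002  0.    -0.004] pos [0.6198 0.1757 0.1407] F [-0.4  0.7  0.2] open 0.498 t 25.55
```

View pics/w5.png

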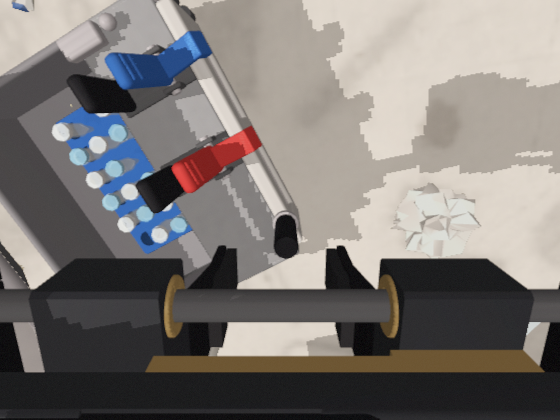

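Call:
arm_command:
  translation:
    - [0,0.25,0]
    - [0,0.5,0]
    - [0,0.7,0]
    - [0,0.7,0]
    - [0,0.7,0]
  rotation:
    - [0,0,0]
    - [0,0,0]
    - [0,0,0]
    - [0,0,0]
    - [0,0,0]
  grip: [0,0,0,0,0]

```text
time_s: 26.05
position: [0.6201, 0.1757, 0.0852]
tcp_rot: [[0.987, -0.004, 0.158], [-0.158, -0.001, 0.987], [-0.003, -1.0, -0.002]]
force: [0.4, -0.8, 0.2]
opening: 0.503
```

Call:
arm_command:
  translation:
    - [0,0,0]
    - [0,0,0]
    - [0,0,0]
    - [0,0,0]
    - [0,0,0]
  rotation:
    - [0,0,0]
    - [0,0,0]
    - [0,0,0]
    - [0,0,0]
    - [0,0,0]
  grip: [1,1,1,1,1]

```text
time_s: 26.55
position: [0.6207, 0.1782, 0.0854]
tcp_rot: [[0.987, -0.002, 0.16], [-0.16, 0.003, 0.987], [-0.002, -1.0, 0.003]]
force: [1.2, 4.4, 0.1]
opening: 0.15
```

Call:
arm_command:
  translation:
    - [0,0,0]
    - [0,0,0]
  rotation:
    - [0,0,0]
    - [0,0,0]
  grip: [1,1]

```text
time_s: 26.75
position: [0.6207, 0.1781, 0.0854]
tcp_rot: [[0.987, -0.002, 0.159], [-0.159, 0.002, 0.987], [-0.002, -1.0, 0.002]]
force: [0.7, 5.2, 0.8]
opening: 0.155
```

```bash
cat >> h.py <<'E'
GH=np.array([.469,.1255,0])
def gate(steps,total=None):
    s=bot.read_state(); Rt=np.array(s["tcp_rot"]); p=np.array(s["position"])-.0335*np.array(s["tcp_rot"])[:,1]; v=(p-GH)[:2]
    a0=np.arctan2(v[1],v[0]); print("post",p.round(4),"ang",np.degrees(a0).round(1),"r",np.hypot(*v).round(4),"F",np.round(s["force"],1),"open",round(s["opening"],3),"j",np.round(s["joint_positions"],0),"t",round(s["time_s"],2))
    for d in steps:
        a=a0+np.radians(d); q=GH+.16*np.array([np.cos(a),np.sin(a),0]); q[2]=p[2]; 
        tcp=np.array(s["position"])+(q-p); print(d,(Rt.T@(tcp-s["position"])/.08).round(2),"ry",round(-d/60,3))
E
python3 - <<'E'
from h import *
gate([5,10,15,20])
E
```

```text
post [0.6208 0.1781 0.1189] ang 19.1 r 0.1606 F [0.7 5.2 0.8] open 0.155 j [  6.  40.  85.   0.  55. -75.] t 26.75
5 [-0.1   0.    0.15] ry -0.083
10 [-0.2   0.    0.29] ry -0.167
15 [-0.31  0.    0.42] ry -0.25
20 [-0.44  0.    0.54] ry -0.333
```

Call:
arm_command:
  translation:
    - [-0.07,0,0.11]
    - [-0.15,0,0.22]
    - [-0.23,0,0.33]
    - [-0.33,0,0.44]
    - [-0.43,0,0.55]
  rotation:
    - [0,-0.06,0]
    - [0,-0.13,0]
    - [0,-0.2,0]
    - [0,-0.27,0]
    - [0,-0.333,0]
  grip: [1,1,1,1,1]

```text
time_s: 27.25
position: [0.595, 0.2258, 0.0855]
tcp_rot: [[0.982, 0.001, -0.191], [0.191, -0.0, 0.982], [0.001, -1.0, -0.0]]
force: [2.9, -0.0, -0.5]
opening: 0.148
```

Run:
```python
from h import *
gate([10,20])
```

```text
post [0.595  0.2258 0.119 ] ang 38.5 r 0.161 F [ 2.9 -0.  -0.5] open 0.148 j [ 11.  40.  86.  -0.  54. -90.] t 27.25
10 [-0.2  -0.    0.29] ry -0.167
20 [-0.43 -0.    0.54] ry -0.333
```

Gate follows (19°→38.5°). Continue.

Call:
arm_command:
  translation:
    - [-0.07,0,0.11]
    - [-0.15,0,0.22]
    - [-0.23,0,0.33]
    - [-0.33,0,0.44]
    - [-0.43,0,0.54]
  rotation:
    - [0,-0.06,0]
    - [0,-0.13,0]
    - [0,-0.2,0]
    - [0,-0.27,0]
    - [0,-0.333,0]
  grip: [1,1,1,1,1]

```text
time_s: 27.75
position: [0.5533, 0.2634, 0.0855]
tcp_rot: [[0.858, 0.002, -0.514], [0.514, 0.003, 0.858], [0.003, -1.0, 0.002]]
force: [4.3, 5.2, -3.2]
opening: 0.151
```

Call:
arm_command:
  translation:
    - [-0.07,0,0.11]
    - [-0.15,0,0.22]
    - [-0.23,0,0.33]
    - [-0.33,0,0.44]
    - [-0.43,0,0.54]
  rotation:
    - [0,-0.06,0]
    - [0,-0.13,0]
    - [0,-0.2,0]
    - [0,-0.27,0]
    - [0,-0.333,0]
  grip: [1,1,1,1,1]

```text
time_s: 28.25
position: [0.5019, 0.2843, 0.0856]
tcp_rot: [[0.631, 0.003, -0.776], [0.776, 0.006, 0.631], [0.007, -1.0, 0.001]]
force: [3.6, 12.1, -5.2]
opening: 0.153
```

Run:
```python
from h import *
gate([10,20,34])
```

```text
post [0.5018 0.2841 0.1191] ang 78.3 r 0.162 F [ 3.6 12.1 -5.2] open 0.153 j [  18.   36.   95.    0.   48. -123.] t 28.25
10 [-0.21 -0.    0.28] ry -0.167
20 [-0.44 -0.    0.54] ry -0.333
34 [-0.84 -0.    0.82] ry -0.567
```

Call:
arm_command:
  translation:
    - [-0.06,0,0.12]
    - [-0.13,0,0.23]
    - [-0.21,0,0.34]
    - [-0.31,0,0.45]
    - [-0.41,0,0.55]
  rotation:
    - [0,-0.06,0]
    - [0,-0.13,0]
    - [0,-0.2,0]
    - [0,-0.27,0]
    - [0,-0.333,0]
  grip: [1,1,1,1,1]

```text
time_s: 28.75
position: [0.4453, 0.2863, 0.0855]
tcp_rot: [[0.329, -0.001, -0.944], [0.944, 0.005, 0.329], [0.005, -1.0, 0.002]]
force: [-0.2, 12.3, -5.1]
opening: 0.148
```

Run:
```python
from h import *
gate([10,15])
```

```text
post [0.4453 0.2862 0.119 ] ang 98.4 r 0.1624 F [-0.2 12.3 -5.1] open 0.148 j [  20.   33.  102.    0.   45. -141.] t 28.75
10 [-0.21 -0.    0.28] ry -0.167
15 [-0.33 -0.    0.41] ry -0.25
```

Call:
arm_command:
  translation:
    - [-0.05,0,0.08]
    - [-0.1,0,0.16]
    - [-0.16,0,0.24]
    - [-0.22,0,0.32]
    - [-0.29,0,0.39]
  rotation:
    - [0,-0.02,0]
    - [0,-0.04,0]
    - [0,-0.06,0]
    - [0,-0.08,0]
    - [0,-0.1,0]
  grip: [1,1,1,1,1]

```text
time_s: 29.25
position: [0.4072, 0.2752, 0.0856]
tcp_rot: [[0.23, -0.003, -0.973], [0.973, 0.006, 0.23], [0.006, -1.0, 0.004]]
force: [-3.8, 16.4, -4.3]
opening: 0.152
```

Call:
arm_command:
  translation:
    - [0,0,0]
    - [0,0,0]
  rotation:
    - [0,0,0]
    - [0,0,0]
  grip: [1,1]

```text
time_s: 29.45
position: [0.4064, 0.2749, 0.0856]
tcp_rot: [[0.231, -0.004, -0.973], [0.973, 0.006, 0.231], [0.004, -1.0, 0.005]]
force: [-4.1, 16.5, -3.8]
opening: 0.15
```

Run:
```python
from h import *
gate([3])
C=caps()
for n in C:
  print(n,"expect bar",[proj(C[n],HG-.17*np.cos(t)*X+.17*np.sin(t)*Zu).round(0).tolist() for t in(1.9,2.1)])
  for k in("guard_bar","glue_pot","timer","dish","blue_rack","gate_post"):
    for a in models.spot_point(n,k)[:1]:
      uv=np.array(a["point"])*[560,420]; print(n,k,round(a["conf"],2),uv.round(0),atz(C[n],uv,0).round(3))
cv2.imwrite("pics/end.png",np.hstack([cv2.resize(C["top"][3][120:300,140:340],(444,400)),cv2.resize(C["side"][3][110:290,210:370],(356,400))]))
```

```text
post [0.4066 0.2747 0.1191] ang 112.7 r 0.1617 F [-4.1 16.5 -3.8] open 0.15 j [  21.   31.  107.    1.   41. -146.] t 29.45
3 [-0.08  0.    0.07] ry -0.05
side expect bar [[336.0, 140.0], [347.0, 150.0]]
side guard_bar 0.76 [341. 148.] [1.166 1.083 0.   ]
side glue_pot 0.77 [280. 206.] [0.645 0.432 0.   ]
side dish 0.58 [251. 207.] [ 0.556  0.46  -0.   ]
side blue_rack 0.95 [299. 258.] [0.58  0.081 0.   ]
side gate_post 0.57 [212. 194.] [ 0.461  0.623 -0.   ]
top expect bar [[350.0, 182.0], [363.0, 178.0]]
top guard_bar 0.7 [366. 181.] [ 0.658 -0.113  0.   ]
top glue_pot 0.74 [161. 176.] [0.653 0.442 0.   ]
top timer 0.71 [382. 262.] [ 0.439 -0.159  0.   ]
top dish 0.56 [157. 213.] [0.553 0.447 0.   ]
top blue_rack 0.82 [300. 208.] [0.579 0.065 0.   ]
```

View pics/end.png

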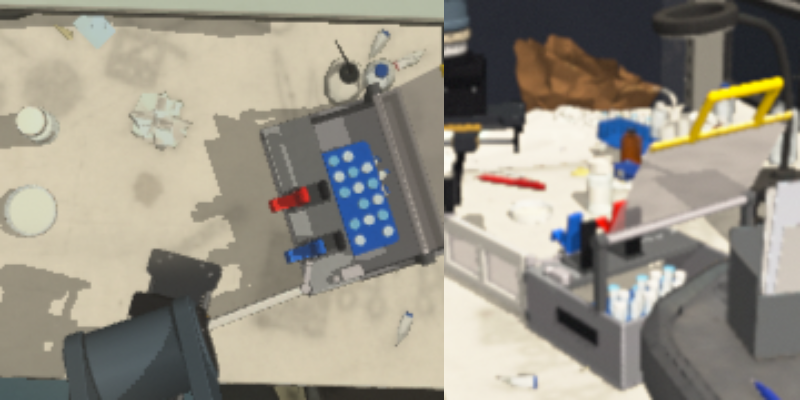

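```bash
python3 -c "
from rig import bot
print(bot.hand_in())"
```

```text
the job is handed in; nothing more can be done
None
```

I finished the job and handed it in at about 29.5 s. The guard is up on its stop, both catches are squeezed home (red first, then blue), and the gripper is holding the gate open at about 94° (1.63 rad).

**First grasp missed:** I tried the yellow bar twice and the fingers closed on nothing. The side camera showed the fingertips about 36 mm short of where the stated tool point put them. I corrected for that and every grasp after it held.

**Last checks:**
- **Guard:** it met its stop at about 2.1 rad. Afterwards the side and top cameras agreed with it leaning back there.
- **Catches:** both squeezes stopped at the same opening, about 33 mm, and the pictures show both levers against their posts. The expected figure is about 35 mm at the pinch height, so the exact lever angle was judged, not measured.
- **Gate:** the arm readings give about 94° and the top view about 95°, with the post still gripped and about 17 N on the wrist.
- **Bystanders:** the rack, glue pot, timer and dish came out within about 2 cm of where they first appeared, mostly within 1 cm. That is within the networks' scatter.

**Checks that disagreed:** the networks did not always find things in every view. One red catch reading, (0.511, 0.117), landed on the blue catch, so I dropped it. A hand-picked spacing between the catches came out 54 mm instead of 60 mm; I aimed red 57 mm along the header from blue, then nudged it about 2 mm back, and that worked.

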